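# Switch off the outlet left on at the desk hub

### The arm

A 7-joint arm with a two-finger parallel gripper is mounted at the origin on the work surface. World frame = base frame: x ahead of the robot, y to its left, z up, the work surface at z = 0. Lengths are in m, angles in rad, forces in N, time in s.
With the tool pointing down it reaches from about 0.35 to 0.9 m from the base axis. Payload 8.1 kg.
Tool frame: the origin (TCP) lies at the centre of the arm's flange, where the gripper is bolted on; the fingertips stand 173 mm ahead of it and the grasp point (between the pads) lies 155 mm ahead of it; z points along the fingers, y is the line along which they close (so a half turn about z gives the same grasp; the last joint's range is limited). The gripper opens to 85 mm and grips with 20 to 120 N. Pads are 22 mm wide; open, the fingers measure 114 mm over their backs; the gripper's body (76 mm by 85 mm) begins 54 mm behind the grasp point. The pads swing forward as they close: fully open they stand 13 mm farther back than shut.
Start: joints at [1.183, 0.434, 0.025, 1.573, -0.012, 1.134, -0.075], TCP at [0.176, -0.6, 0.405] pointing down, gripper open.
Joint ranges: [-2.62, 2.62], [-0.44, 2.09], [-1.27, 1.32], [0.08, 2.57], [-1.32, 4.46], [0.12, 2], [-2.74, 2.74]. Speed limits (rad/s): [2.22, 2.22, 3.01, 3.01, 3.14, 3.14, 3.14].

### API

Orientations are given as a 3x3 rotation matrix whose columns are the frame's x, y, z axes.
In Python, from rig import bot, eyes, ticket gives the robot as it stands.
- The arm moves only by the tool carry_out, never from a script. Its argument "deltas" is one flat list of numbers, 5 for each row, row after row: the shift along the tool's x, y, z in cm, then the turn about the tool's z in degrees, then the finger opening in cm, from 0 to 8.54. In form: [dx, dy, dz, yaw, gripper, dx, dy, dz, yaw, gripper, ...]. A call has 1 to 12 rows; each row shifts and turns the commanded pose from where the row before left it, along the tool's axes as they then stand; what a row does not reach is not made up. A row lasts 1/10 s, in which the tool goes at most 50 mm and 8.59 degrees, less where a joint would pass 70% of its speed; a pose out of reach is approached as far as the arm can. A call is refused whole if a number of a shift passes 5 or a number of a turn 8.59, either way. A call with a gripper value outside its range is refused whole. The fingers move at their own pace and stop on an object; "newtons" is the grip in N (left out, the last holds). Time passes only in rows, so rows that do not move let the fingers close. It gives the time, the measured TCP pose, the force, the opening and the grip force at its end, in the units of the state.
- bot.get_state(): the state, without advancing time (a new reading comes with each control period).
- eyes.camera(name): name is "side" or "top"; returns (picture, depth): 420x560x3 uint8, red, green, blue; 420x560 float32, m along the optical axis (not along the pixel's ray), 0 where there is no reading.
- eyes.camera_params(name): a dict with "intrinsics" (3x3 intrinsics, pixels), "rvec" (rotation vector, rad) and "tvec" (3), from world to camera coordinates, as OpenCV has them. Camera axes: x right, y down, z forward; pixel columns grow to the right and rows downward; lengths in m; the calibration is good to about 2 mm. A picture is of the moment at which its call begins. camera_params takes no time and is no camera call.
- ticket.finish_job(): hands the job in; it is judged then, once.
The state is a dict: "time": time; "qpos": joint angles; "qvel": joint speeds; "tau": joint torques, N m; "tool_pos": TCP position; "tool_rot": TCP orientation; "ft_force": force on the tool from outside, world axes, zero at the start; "ft_torque": the same for the moment, N m; "grip_width": opening from 0.0 (shut) to 1.0 (fully open); "grip_force": force on a finger pad.
Only numpy, scipy, OpenCV 4.12 (cv2) and the standard library are available. Lean on these libraries where they do the work, as an engineer would, in place of code of your own. Each camera call takes 0.05 s, during which the arm holds its last target. There are 200 camera calls.

### The job

One of the four outlets of the desk's power hub was left on: its key is latched down, while the other three identical keys are up. Tap all four keys lightly with the fingers, one after another from the robot's left to its right, without pushing any of them home, lifting off after each tap, to feel which one is latched; then press that key home and let it go so that it springs up, leaving all four keys up. Pick nothing up and leave the other things on the desk and hub where they are.

Things in the scene. Friction and masses are not known exactly. Their poses are not given: they have to be found in the camera images.
- hub: Grey desk power hub, a low box 125 mm deep (its x), 200 mm wide (its y), 34 mm high, fixed to the desk, turned by up to 20 degrees. Origin under its centre on the desk, x points away from the robot, y to the robot's left, z up. The keys stand in a row along y, 24 mm on the robot's side of its centre; the rear ledge has two round sockets at the left end.
- place_1 (a point): Centre of the far left (first) place in the row of keys, left and right as the robot sees them (the left end is the end with the two round sockets). On the hub's top face, 34 mm above the desk; places are 40 mm apart; does not move with a key.
- place_2 (a point): Centre of the second from the left place in the row of keys, left and right as the robot sees them (the left end is the end with the two round sockets). On the hub's top face, 34 mm above the desk; places are 40 mm apart; does not move with a key.
- place_3 (a point): Centre of the third from the left place in the row of keys, left and right as the robot sees them (the left end is the end with the two round sockets). On the hub's top face, 34 mm above the desk; places are 40 mm apart; does not move with a key.
- place_4 (a point): Centre of the far right (last) place in the row of keys, left and right as the robot sees them (the left end is the end with the two round sockets). On the hub's top face, 34 mm above the desk; places are 40 mm apart; does not move with a key.
- key_a: One of four identical flat white keys (letters do not tell the order in the row). Cap 40 (hub x) x 28 mm (y), gaps 12 mm. Origin: centre of its top face, moving with it; 47 mm above the desk when up, 42.7 latched, 38 home. Up: gives from 1.5 N, +0.44 N per mm, 5.5 N at home. Latched: firm to about 3.4 N, home at 5.5 N. Home and let go: a latched key springs up, an up key latches.
- key_b: One of four identical flat white keys (letters do not tell the order in the row). Cap 40 (hub x) x 28 mm (y), gaps 12 mm. Origin: centre of its top face, moving with it; 47 mm above the desk when up, 42.7 latched, 38 home. Up: gives from 1.5 N, +0.44 N per mm, 5.5 N at home. Latched: firm to about 3.4 N, home at 5.5 N. Home and let go: a latched key springs up, an up key latches.
- key_c: One of four identical flat white keys (letters do not tell the order in the row). Cap 40 (hub x) x 28 mm (y), gaps 12 mm. Origin: centre of its top face, moving with it; 47 mm above the desk when up, 42.7 latched, 38 home. Up: gives from 1.5 N, +0.44 N per mm, 5.5 N at home. Latched: firm to about 3.4 N, home at 5.5 N. Home and let go: a latched key springs up, an up key latches.
- key_d: One of four identical flat white keys (letters do not tell the order in the row). Cap 40 (hub x) x 28 mm (y), gaps 12 mm. Origin: centre of its top face, moving with it; 47 mm above the desk when up, 42.7 latched, 38 home. Up: gives from 1.5 N, +0.44 N per mm, 5.5 N at home. Latched: firm to about 3.4 N, home at 5.5 N. Home and let go: a latched key springs up, an up key latches.
- eraser: Bystander: white-sleeved dark eraser, 18 x 42 x 12 mm, lying on the hub's rear ledge behind the two right-hand keys; origin under its centre.
- tape: Bystander: short wooden-coloured tape roll, 52 mm across, 18 mm high, lying flat on the desk just off the hub's right end; origin under its centre.
- clip_box: Bystander: open dark wooden box of paper clips, 60 x 95 x 45 mm high, on the desk off the hub's left end; origin under its centre.
- pencil_cup: Bystander: white ceramic cup, 76 mm across and 95 mm high, with pencils standing out to 165 mm, right; origin under its centre.
- notebooks: Bystander: stack of three notebooks, 110 x 150 mm, 46 mm high in all, right; origin under its centre.
- dish: Bystander: shallow terracotta dish, 100 mm across, 22 mm high, left; origin under its centre.
- mug: Bystander: white mug, 80 mm across, 90 mm high, left; origin under its centre.

How it is judged:
On the way, in this order (a step that is already met when the one before it is completed fails the run):
1. the key at the far left (first) place is tapped with the fingers (((contact force between the fingers and key_a above 0.3 N and horizontal distance between key_a and place_1 below 0.01 m) or (contact force between the fingers and key_b above 0.3 N and horizontal distance between key_b and place_1 below 0.01 m) or (contact force between the fingers and key_c above 0.3 N and horizontal distance between key_c and place_1 below 0.01 m) or (contact force between the fingers and key_d above 0.3 N and horizontal distance between key_d and place_1 below 0.01 m))).
2. the key at the second from the left place is tapped with the fingers (((contact force between the fingers and key_a above 0.3 N and horizontal distance between key_a and place_2 below 0.01 m) or (contact force between the fingers and key_b above 0.3 N and horizontal distance between key_b and place_2 below 0.01 m) or (contact force between the fingers and key_c above 0.3 N and horizontal distance between key_c and place_2 below 0.01 m) or (contact force between the fingers and key_d above 0.3 N and horizontal distance between key_d and place_2 below 0.01 m))).
3. the key at the third from the left place is tapped with the fingers (((contact force between the fingers and key_a above 0.3 N and horizontal distance between key_a and place_3 below 0.01 m) or (contact force between the fingers and key_b above 0.3 N and horizontal distance between key_b and place_3 below 0.01 m) or (contact force between the fingers and key_c above 0.3 N and horizontal distance between key_c and place_3 below 0.01 m) or (contact force between the fingers and key_d above 0.3 N and horizontal distance between key_d and place_3 below 0.01 m))).
4. the key at the far right (last) place is tapped with the fingers (((contact force between the fingers and key_a above 0.3 N and horizontal distance between key_a and place_4 below 0.01 m) or (contact force between the fingers and key_b above 0.3 N and horizontal distance between key_b and place_4 below 0.01 m) or (contact force between the fingers and key_c above 0.3 N and horizontal distance between key_c and place_4 below 0.01 m) or (contact force between the fingers and key_d above 0.3 N and horizontal distance between key_d and place_4 below 0.01 m))).
5. the fingers are off all keys after the taps, and the latched key is still down (contact force between the fingers and key_a below 0.05 N and contact force between the fingers and key_b below 0.05 N and contact force between the fingers and key_c below 0.05 N and contact force between the fingers and key_d below 0.05 N and height (world z) of any of key_a, key_b, key_c, key_d below 0.0435 m), for 0.05 s.
6. the latched key has been pressed and released: all four keys are up (height (world z) of each of key_a, key_b, key_c, key_d above 0.0455 m), for 0.2 s.
At the end, for the whole second after the job is handed in: All four keys are up (top faces within 1.5 mm of 47 mm above the desk), and the bystanders are within 20 mm of where they began (all of step 6 and distance of each of eraser, tape, clip_box, pencil_cup, notebooks, dish, mug from where it was at the start of the episode below 0.02 m); the robot touches nothing.
It fails at once if a key that was up is pushed more than 6.5 mm down, to where it would latch, while another key is down ((height (world z) of key_a below 0.0405 m and height (world z) of any of key_b, key_c, key_d below 0.044 m) or (height (world z) of key_b below 0.0405 m and height (world z) of any of key_a, key_c, key_d below 0.044 m) or (height (world z) of key_c below 0.0405 m and height (world z) of any of key_a, key_b, key_d below 0.044 m) or (height (world z) of key_d below 0.0405 m and height (world z) of any of key_a, key_b, key_c below 0.044 m)).
It fails at once if a bystander is lifted or carried, or shoved more than 30 mm (distance of any of eraser, tape, clip_box, pencil_cup, notebooks, dish, mug from where it was at the start of the episode above 0.03 m or height (world z) of any of tape, clip_box, pencil_cup, notebooks, dish, mug above 0.02 m or height (world z) of eraser above 0.05 m).
It also fails if it takes over 48 s, if anything falls off the work surface, if the arm or the gripper's body presses on something with over 40 N, if the wrist force passes 120 N, or if a joint passes its speed limit or range.

## Working session

There is one attempt and no reset: what is moved stays moved. The work goes in short steps, Python scripts to look and compute and a tool call to move; the robot and the scene stay as the last step left them, time stands still between calls to the robot, and variables do not carry over. Pictures are saved under pics/ and viewed, at most 10 in all, crops included, and the job is handed in when it is done.

Besides the shell and the picture viewer there is one more tool, called after "Request:" by a JSON object that holds its "fn" and its "kwargs", one argument or row to a line. carry_out: Moves the arm, as the interface text tells. Its arguments: {"type":"object","properties":{"deltas":{"type":"array"},"newtons":{"type":"number"}},"required":["deltas"]}

```bash
mkdir -p pics; cat > h.py <<'E'
import numpy as np, cv2
from rig import bot, eyes, ticket
def cam(n):
    p=eyes.camera_params(n); R=cv2.Rodrigues(np.array(p["rvec"],float))[0]
    return np.array(p["intrinsics"],float),R,np.array(p["tvec"],float).ravel()
def plane(n,uv,z):
    K,R,t=cam(n); uv=np.atleast_2d(uv).astype(float)
    d=(R.T@np.linalg.inv(K)@np.c_[uv,np.ones(len(uv))].T).T; c=-R.T@t
    return c+d*((z-c[2])/d[:,2])[:,None]
def cloud(n,depth):
    K,R,t=cam(n); v,u=np.indices(depth.shape)
    P=np.stack([(u-K[0,2])/K[0,0]*depth,(v-K[1,2])/K[1,1]*depth,depth],-1)
    return (P-t)@R
E
python3 - <<'E'
from h import *
for n in("top","side"):
    im,d=eyes.camera(n); cv2.imwrite(f"pics/{n}0.png",im[:,:,::-1]); np.save(n+"d.npy",d)
s=bot.get_state(); print(s["time"],s["tool_pos"],np.round(s["tool_rot"],3),s["ft_force"])
for n in("top","side"):
    K,R,t=cam(n); print(n,-R.T@t)
E
```

```text
0.1 [ 0.1755124  -0.59962487  0.40399672] [[ 0.96   0.281 -0.001]
 [ 0.281 -0.96   0.001]
 [-0.    -0.001 -1.   ]] [-0.72484132 -0.07334649 -0.45597005]
top [0.44759993 0.0104344  1.20260967]
side [ 0.1254189  -0.5066152   0.66680567]
```

View pics/top0.png

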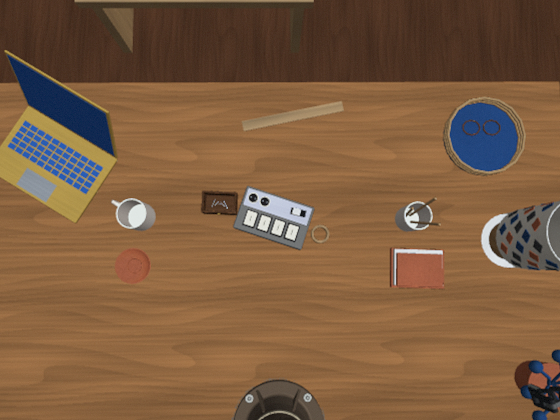

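View pics/side0.png

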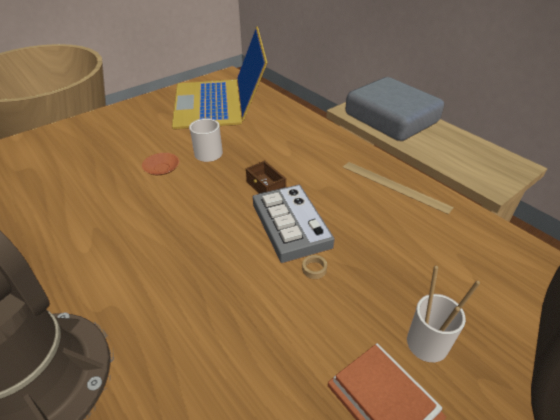

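The top view shows the hub at about (273,217), with keys from (250,218) to (291,232), sockets on the left and the eraser at (298,212). The side view shows the keys from (272,200) to (290,234). Next I'll measure the caps in both views.

```bash
python3 - <<'E'
from h import *
for n,box in(("top",(238,205,306,248)),("side",(255,188,308,246))):
    im=cv2.imread(f"pics/{n}0.png"); x0,y0,x1,y1=box; hsv=cv2.cvtColor(im,cv2.COLOR_BGR2HSV)
    m=((hsv[...,2]>(190 if n=="top" else 175))&(hsv[...,1]<28)).astype(np.uint8)
    k=np.zeros_like(m); k[y0:y1,x0:x1]=m[y0:y1,x0:x1]
    N,l,st,c=cv2.connectedComponentsWithStats(k,connectivity=4)
    C=cloud(n,np.load(n+"d.npy"))
    print(n)
    for i in range(1,N):
        if st[i,4]>20: 
            print(st[i],c[i].round(1),plane(n,c[i],.047).round(4),np.median(C[l==i],0).round(4))
    cv2.imwrite(f"pics/{n}z.png",np.hstack([cv2.resize(im[y0-20:y1+10,x0-10:x1+20],None,fx=4,fy=4),cv2.resize(cv2.cvtColor(k*255,cv2.COLOR_GRAY2BGR)[y0-20:y1+10,x0-10:x1+20],None,fx=4,fy=4)]))
    # hub-top cloud: points between 30 and 38 mm high
    if n=="top":
        h=((C[...,2]>.025)&(C[...,2]<.06)).astype(np.uint8); h[:, :232]=0; h[:,316:]=0;h[:180]=0;h[252:]=0
        cs=cv2.findContours(h,0,2)[0]; b=max(cs,key=cv2.contourArea)
        P=plane(n,b[:,0],.034)[:,:2].astype(np.float32); print(cv2.minAreaRect(P))
E
```

```text
top
[293 207   8   8  47] [296.4 210.7] [[ 0.5847 -0.0546  0.047 ]] [ 0.5843 -0.0539  0.0452]
[244 211  13  15 126] [250.1 218. ] [[0.5655 0.0726 0.047 ]] [0.5657 0.0729 0.0464]
[258 215  13  16 126] [263.9 222.7] [[0.5524 0.0349 0.047 ]] [0.5521 0.0348 0.0419]
[272 220  13  15 124] [277.8 227.1] [[ 0.5399 -0.003   0.047 ]] [ 0.5401 -0.0035  0.0457]
[286 225  12  15 122] [291.6 231.8] [[ 0.5267 -0.0406  0.047 ]] [ 0.5262 -0.0404  0.046 ]
((0.5754260420799255, 0.023656465113162994), (0.23272204399108887, 0.1243211030960083), 71.09302520751953)
side
[281 188  27  50 533] [298.2 207.8] [[0.5888 0.0064 0.047 ]] [0.5971 0.0156 0.0352]
[263 193  19  11 132] [272.1 197.7] [[0.565  0.0716 0.047 ]] [0.5645 0.0704 0.0474]
[269 205  19  11 141] [278.  209.9] [[0.5491 0.0299 0.047 ]] [0.5513 0.0325 0.0433]
[275 214  20  13 154] [284.3 219.8] [[ 0.5393 -0.0042  0.047 ]] [ 0.5383 -0.0042  0.0473]
[281 226  20  13 169] [290.6 232. ] [[ 0.5259 -0.0418  0.047 ]] [ 0.5254 -0.0426  0.0473]
```

View pics/topz.png

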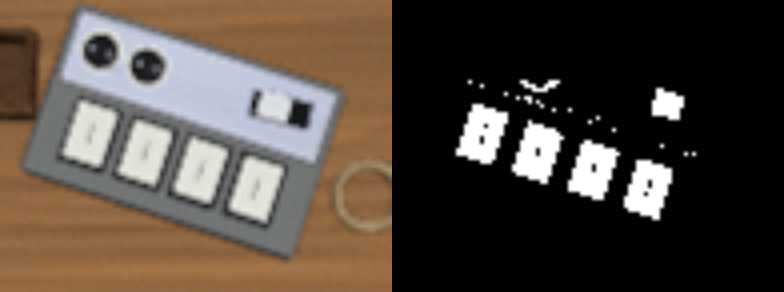

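The caps sit at about (.565,.072), (.552,.0345), (.539,-.003) and (.527,-.041). The pitch is 39.9 mm, which matches the given 40 mm, and the hub is turned by about -18.8°. Depth suggests key 2 is the low one, and the taps will confirm it. Now I'll travel high with the fingers shut.

Request:
{"fn": "carry_out", "kwargs": {
  "deltas": [2.3, -2.2, 0, 0, 0, 2.3, -2.2, 0, 0, 0, 2.3, -2.2, 0, 0, 0, 2.3, -2.2, 0, 0, 0, 2.3, -2.2, 0, 0, 0, 2.3, -2.2, 0, 0, 0, 2.3, -2.2, 0, 0, 0, 2.3, -2.2, 0, 0, 0, 2.3, -2.2, 0, 0, 0, 2.3, -2.2, 0, 0, 0, 2.3, -2.2, 0, 0, 0, 2.3, -2.2, 0, 0, 0]
}}

```text
time: 1.3
tool_pos: [0.3666, -0.2677, 0.4046]
tool_rot: [[0.96, 0.281, -0.0], [0.281, -0.96, 0.0], [-0.0, -0.0, -1.0]]
ft_force: [0.7, -0.3, -0.4]
grip_width: 0.0
grip_force: 0.0
```

Request:
{"fn": "carry_out", "kwargs": {
  "deltas": [2.3, -2.2, 0, 0, 0, 2.3, -2.2, 0, 0, 0, 2.3, -2.2, 0, 0, 0, 2.3, -2.2, 0, 0, 0, 2.3, -2.2, 0, 0, 0, 2.3, -2.2, 0, 0, 0, 2.3, -2.2, 0, 0, 0, 2.3, -2.2, 0, 0, 0, 2.3, -2.2, 0, 0, 0, 2.3, -2.2, 0, 0, 0, 2.3, -2.2, 0, 0, 0, 2.3, -2.2, 0, 0, 0]
}}

```text
time: 2.5
tool_pos: [0.5574, 0.063, 0.4043]
tool_rot: [[0.96, 0.281, -0.001], [0.281, -0.96, -0.0], [-0.001, 0.0, -1.0]]
ft_force: [0.4, 0.1, -1.0]
grip_width: 0.003
grip_force: 0.0
```

Request:
{"fn": "carry_out", "kwargs": {
  "deltas": [0, 0, 0, 7, 0, 0, 0, 0, 7, 0, 0, 0, 0, 7, 0, 0, 0, 0, 7, 0, 0, 0, 0, 7, 0, 0, 0, 0, 0, 0, 0, 0, 0, 0, 0]
}}

```text
time: 3.2
tool_pos: [0.557, 0.062, 0.4045]
tool_rot: [[0.948, -0.317, -0.0], [-0.317, -0.948, -0.0], [-0.0, 0.0, -1.0]]
ft_force: [-0.2, 0.8, -0.3]
grip_width: 0.002
grip_force: 0.0
```

```bash
cat >> h.py <<'E'
K0=np.array([[.5652,.0722],[.5523,.0345],[.5394,-.0032],[.5265,-.0409]])
def rep(i,tipz):
    s=bot.get_state(); p=np.array(s["tool_pos"]); R=np.array(s["tool_rot"])
    tip=p+R[:,2]*.173
    print("t",s["time"],"tip",tip.round(4),"yaw",np.degrees(np.arctan2(R[1,0],R[0,0])).round(2),"z",R[:,2].round(4),"F",np.round(s["ft_force"],2),"w",s["grip_width"])
    print("need cm",(100*R.T@(np.r_[K0[i-1],tipz]-tip)).round(2))
E
python3 -c "
from h import *
rep(1,.06)"
```

```text
t 3.2 tip [0.5569 0.062  0.2315] yaw -18.47 z [-5.e-04 -2.e-04 -1.e+00] F [-0.2   0.8  -0.29] w 0.00220080835771278
need cm [ 0.47 -1.24 17.15]
```

Request:
{"fn": "carry_out", "kwargs": {
  "deltas": [0.5, -1.2, 1, 0, 0, 0, 0, 3, 0, 0, 0, 0, 3, 0, 0, 0, 0, 3, 0, 0, 0, 0, 3, 0, 0, 0, 0, 2, 0, 0, 0, 0, 2, 0, 0, 0, 0, 0, 0, 0, 0, 0, 0, 0, 0, 0, 0, 0, 0, 0]
}}

```text
time: 4.2
tool_pos: [0.5662, 0.0721, 0.2356]
tool_rot: [[0.948, -0.32, 0.001], [-0.32, -0.948, 0.001], [0.001, -0.001, -1.0]]
ft_force: [-0.9, -0.6, -0.1]
grip_width: 0.001
grip_force: 0.0
```

```bash
python3 - <<'E'
from h import *
rep(1,.045)
im,d=eyes.camera("side"); cv2.imwrite("pics/s1.png",cv2.resize(im[150:280,200:360,::-1],None,fx=4,fy=4))
rep(1,.045)
E
```

```text
t 4.2 tip [0.5665 0.0722 0.0626] yaw -18.64 z [ 1.5e-03  5.0e-04 -1.0e+00] F [-0.88 -0.64 -0.06] w 0.0014976649821673497
need cm [-0.12  0.04  1.76]
t 4.25 tip [0.5665 0.0721 0.0627] yaw -18.66 z [ 1.8e-03  4.0e-04 -1.0e+00] F [ 0.43 -0.09 -0.27] w -0.0007100922021950095
need cm [-0.13  0.03  1.77]
```

View pics/s1.png

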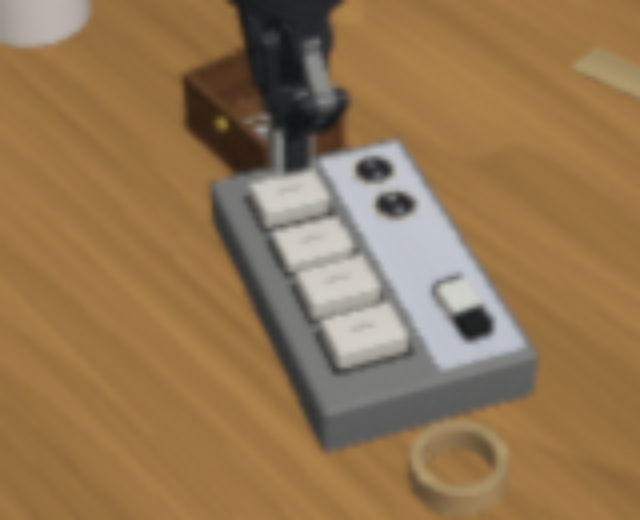

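The picture shows the shut fingers standing over key 1 at about (290,165) in the crop. The second key looks lower than the others. I'll tap key 1 to 2.5 mm below its up height.

Request:
{"fn": "carry_out", "kwargs": {
  "deltas": [-0.1, 0, 0.6, 0, 0, 0, 0, 0.5, 0, 0, 0, 0, 0.4, 0, 0, 0, 0, 0.3, 0, 0, 0, 0, 0, 0, 0, 0, 0, 0, 0, 0]
}}

```text
time: 4.85
tool_pos: [0.5647, 0.072, 0.2167]
tool_rot: [[0.947, -0.32, -0.0], [-0.32, -0.947, -0.0], [-0.0, 0.0, -1.0]]
ft_force: [0.4, 0.2, 2.3]
grip_width: 0.002
grip_force: 1.4
```

Request:
{"fn": "carry_out", "kwargs": {
  "deltas": [0, 0, 0, 0, 0]
}}

```text
time: 4.95
tool_pos: [0.5646, 0.072, 0.2168]
tool_rot: [[0.947, -0.32, -0.0], [-0.32, -0.947, -0.0], [-0.0, 0.0, -1.0]]
ft_force: [-2.0, -0.5, 2.2]
grip_width: -0.001
grip_force: 1.4
```

Request:
{"fn": "carry_out", "kwargs": {
  "deltas": [0, 0, 0, 0, 0]
}}

```text
time: 5.05
tool_pos: [0.5646, 0.072, 0.2168]
tool_rot: [[0.947, -0.32, -0.0], [-0.32, -0.947, -0.0], [-0.0, 0.0, -1.0]]
ft_force: [-1.4, -0.6, 2.5]
grip_width: 0.001
grip_force: 1.4
```

Request:
{"fn": "carry_out", "kwargs": {
  "deltas": [0, 0, 0, 0, 0]
}}

```text
time: 5.15
tool_pos: [0.5646, 0.072, 0.2168]
tool_rot: [[0.947, -0.32, -0.0], [-0.32, -0.947, -0.0], [0.0, 0.0, -1.0]]
ft_force: [-0.9, 0.0, 2.7]
grip_width: -0.002
grip_force: 1.5
```

Key 1 was pushed 3.2 mm for about 2.7 N, so it gave way and is up. I'll lift, move 4 cm along tool y to key 2 and tap to the same depth.

Request:
{"fn": "carry_out", "kwargs": {
  "deltas": [0, 0, -0.8, 0, 0, 0, 0, -0.9, 0, 0, 0, 2, 0, 0, 0, 0, 2, 0, 0, 0, 0, 0, 0, 0, 0, 0, 0, 0.6, 0, 0, 0, 0, 0.5, 0, 0, 0, 0, 0.4, 0, 0, 0, 0, 0.2, 0, 0, 0, 0, 0, 0, 0, 0, 0, 0, 0, 0]
}}

```text
time: 6.25
tool_pos: [0.5519, 0.0344, 0.2166]
tool_rot: [[0.947, -0.32, -0.0], [-0.32, -0.947, -0.0], [-0.0, 0.0, -1.0]]
ft_force: [-0.3, -0.1, 0.4]
grip_width: -0.003
grip_force: 0.0
```

Request:
{"fn": "carry_out", "kwargs": {
  "deltas": [0, 0, 0, 0, 0]
}}

```text
time: 6.35
tool_pos: [0.552, 0.0342, 0.2168]
tool_rot: [[0.947, -0.32, 0.0], [-0.32, -0.947, -0.0], [0.0, 0.0, -1.0]]
ft_force: [0.3, 0.3, -0.0]
grip_width: -0.002
grip_force: 0.0
```

Request:
{"fn": "carry_out", "kwargs": {
  "deltas": [0, 0, 0, 0, 0]
}}

```text
time: 6.45
tool_pos: [0.5519, 0.0341, 0.2168]
tool_rot: [[0.947, -0.32, 0.0], [-0.32, -0.947, -0.0], [0.0, 0.0, -1.0]]
ft_force: [0.2, 0.7, -1.5]
grip_width: -0.003
grip_force: 0.0
```

There is no force at the same depth, so key 2 is the low one. I'll go down in small steps to touch it.

Request:
{"fn": "carry_out", "kwargs": {
  "deltas": [0, 0, 0.1, 0, 0, 0, 0, 0, 0, 0]
}}

```text
time: 6.65
tool_pos: [0.552, 0.0341, 0.2159]
tool_rot: [[0.947, -0.32, 0.0], [-0.32, -0.947, -0.0], [0.0, -0.0, -1.0]]
ft_force: [-0.6, -0.7, 2.3]
grip_width: 0.001
grip_force: 1.3
```

Request:
{"fn": "carry_out", "kwargs": {
  "deltas": [0, 0, 0.1, 0, 0, 0, 0, 0, 0, 0]
}}

```text
time: 6.85
tool_pos: [0.552, 0.0341, 0.2148]
tool_rot: [[0.947, -0.32, 0.0], [-0.32, -0.947, -0.0], [0.0, -0.0, -1.0]]
ft_force: [-0.7, 0.6, 4.5]
grip_width: 0.003
grip_force: 1.9
```

Key 2 is firm: about 2.3 N at first touch, near 42.9 mm, and about 4 N just 1 mm deeper. It is latched and still well short of home. On to key 3.

Request:
{"fn": "carry_out", "kwargs": {
  "deltas": [0, 0, -0.9, 0, 0, 0, 0, -1, 0, 0, 0, 2, 0, 0, 0, 0, 2, 0, 0, 0, 0, 0, 0, 0, 0, 0, 0, 0.6, 0, 0, 0, 0, 0.5, 0, 0, 0, 0, 0.4, 0, 0, 0, 0, 0.2, 0, 0, 0, 0, 0, 0, 0, 0, 0, 0, 0, 0]
}}

```text
time: 7.95
tool_pos: [0.5392, -0.003, 0.2168]
tool_rot: [[0.948, -0.32, 0.0], [-0.32, -0.948, 0.001], [-0.0, -0.001, -1.0]]
ft_force: [-0.9, 2.5, 2.4]
grip_width: -0.004
grip_force: 1.4
```

Request:
{"fn": "carry_out", "kwargs": {
  "deltas": [0, 0, 0, 0, 0]
}}

```text
time: 8.05
tool_pos: [0.5392, -0.0034, 0.2169]
tool_rot: [[0.947, -0.32, 0.0], [-0.32, -0.947, 0.0], [0.0, -0.0, -1.0]]
ft_force: [0.8, 2.2, 3.4]
grip_width: -0.0
grip_force: 1.4
```

Request:
{"fn": "carry_out", "kwargs": {
  "deltas": [0, 0, -0.8, 0, 0, 0, 0, -0.9, 0, 0, 0, 2, 0, 0, 0, 0, 2, 0, 0, 0, 0, 0, 0, 0, 0, 0, 0, 0.6, 0, 0, 0, 0, 0.5, 0, 0, 0, 0, 0.4, 0, 0, 0, 0, 0.2, 0, 0, 0, 0, 0, 0, 0, 0, 0, 0, 0, 0]
}}

```text
time: 9.15
tool_pos: [0.5264, -0.041, 0.2168]
tool_rot: [[0.948, -0.32, 0.0], [-0.32, -0.948, 0.0], [-0.0, -0.0, -1.0]]
ft_force: [-0.9, 2.9, 2.6]
grip_width: -0.001
grip_force: 1.4
```

Request:
{"fn": "carry_out", "kwargs": {
  "deltas": [0, 0, 0, 0, 0]
}}

```text
time: 9.25
tool_pos: [0.5264, -0.0411, 0.2169]
tool_rot: [[0.947, -0.32, 0.0], [-0.32, -0.947, 0.0], [0.0, -0.0, -1.0]]
ft_force: [-0.0, 1.8, 2.4]
grip_width: -0.005
grip_force: 1.4
```

Keys 3 and 4 both give, so they are up. I'll lift, go back to key 2 and hover above it.

Request:
{"fn": "carry_out", "kwargs": {
  "deltas": [0, 0, -0.8, 0, 0, 0, 0, -0.9, 0, 0, 0, 0, 0, 0, 0, 0, -2, 0, 0, 0, 0, -2, 0, 0, 0, 0, -2, 0, 0, 0, 0, -2, 0, 0, 0, 0, 0, 0, 0, 0, 0, 0, 0, 0, 0]
}}

```text
time: 10.15
tool_pos: [0.5518, 0.0341, 0.2337]
tool_rot: [[0.947, -0.32, -0.0], [-0.32, -0.947, -0.0], [-0.0, 0.0, -1.0]]
ft_force: [-0.1, -0.3, -0.4]
grip_width: 0.003
grip_force: 0.0
```

Request:
{"fn": "carry_out", "kwargs": {
  "deltas": [0, 0, 0.6, 0, 0, 0, 0, 0.5, 0, 0, 0, 0, 0.4, 0, 0, 0, 0, 0.4, 0, 0, 0, 0, 0.2, 0, 0, 0, 0, 0.2, 0, 0, 0, 0, 0, 0, 0]
}}

```text
time: 10.85
tool_pos: [0.5517, 0.0336, 0.2114]
tool_rot: [[0.947, -0.321, -0.0], [-0.321, -0.947, -0.001], [-0.0, 0.001, -1.0]]
ft_force: [-5.6, -3.1, 13.2]
grip_width: 0.002
grip_force: 6.3
```

At 13 N against the stop it is home. I'll let go and look.

Request:
{"fn": "carry_out", "kwargs": {
  "deltas": [0, 0, 0.1, 0, 0, 0, 0, -0.5, 0, 0, 0, 0, -1, 0, 0, 0, 0, -2, 0, 0, 0, 0, -3, 0, 0, 0, 0, -3, 0, 0, 0, 0, -3, 0, 0, 0, 0, 0, 0, 0, 0, 0, 0, 0, 0, 0, 0, 0, 0, 0]
}}

```text
time: 11.85
tool_pos: [0.5515, 0.0341, 0.3339]
tool_rot: [[0.947, -0.32, -0.001], [-0.32, -0.947, -0.0], [-0.001, 0.001, -1.0]]
ft_force: [-0.8, -0.4, -0.9]
grip_width: -0.001
grip_force: 0.0
```

```bash
python3 - <<'E'
from h import *
im,d=eyes.camera("side"); cv2.imwrite("pics/s2.png",cv2.resize(im[150:280,200:360,::-1],None,fx=4,fy=4))
C=cloud("side",d)
for k in K0:
    m=(np.hypot(C[...,0]-k[0],C[...,1]-k[1])<.011)&(C[...,2]<.06)&(C[...,2]>.03); print(m.sum(),np.median(C[m][:,2]).round(4))
rep(2,.1)
E
```

```text
47 0.0479
52 0.0478
52 0.0474
58 0.0473
t 11.9 tip [0.5511 0.0341 0.1606] yaw -18.68 z [-1.9e-03 -2.0e-04 -1.0e+00] F [-0.3  -0.53  0.55] w -0.0023455400523231117
need cm [ 0.11 -0.08  6.06]
```

View pics/s2.png

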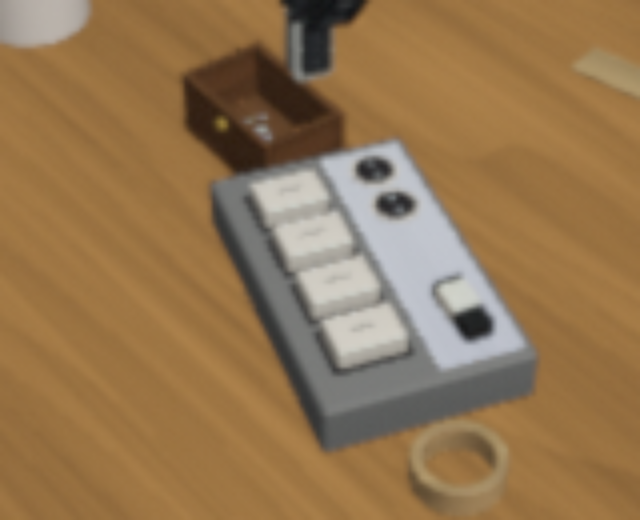

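All four caps now stand at about 47 mm, in an even row from (290,190) to (365,330) in the crop, and the eraser and tape haven't moved. The fingers are clear, so I'm handing in.

```bash
python3 -c "
from rig import ticket
print(ticket.finish_job())"
```

```text
the job is handed in; nothing more can be done
None
```

I tapped all four keys from left to right, found the second from the left latched and pressed it home; the last camera view shows all four up at about 47 mm, and the job is handed in (no verdict was returned).

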